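# Set the pin finisher to speed six and switch it on

## Robot

A 6-joint arm with a two-finger parallel gripper is mounted at the origin on the work surface. World frame = base frame: x ahead of the robot, y to its left, z up, the work surface at z = 0. Lengths are in m, angles in rad, forces in N, time in s.
With the tool pointing down it reaches from about 0.35 to 0.85 m from the base axis. Payload 8.1 kg.
Tool frame: the origin (TCP) lies at the very end of the fingers, on their centre line; the grasp point (between the pads) lies 19 mm behind it; z points along the fingers, y is the line along which they close (so a half turn about z gives the same grasp; the last joint's range is limited). The gripper opens to 93 mm and grips with 3 to 60 N. Pads are 15 mm wide; open, the fingers measure 128 mm over their backs; the gripper's body (75 mm by 188 mm) begins 65 mm behind the grasp point.
Start: joints at [-1.369, 0.13, 1.488, -0, 1.523, -0.085], TCP at [0.17, -0.575, 0.219] pointing down, gripper open.
Joint ranges: [-2.96, 2.96], [-0.89, 2.26], [0.02, 2.5], [-1.34, 4.48], [0, 2.73], [-2.66, 2.66]. Speed limits (rad/s): [2.39, 2.39, 2.79, 3.14, 3.14, 3.14].

## Interface

Orientations are given as a rotation vector (axis times angle).
In Python, from rig import env gives the robot as it stands.
- The arm moves only by the tool jog_arm, never from a script. Its argument "targets" is a list of rows, each an object of numbers: "x", "y", "z": the shift along the tool's x, y, z each as a share of 40 mm, from -1 to 1; "ax", "ay", "az": the turn, a rotation vector about the tool's x, y, z each as a share of 0.1 rad, from -1 to 1. In form: [{"x": .., "y": .., "z": .., "ax": .., "ay": .., "az": ..}, ...]. A call has 1 to 5 rows; each row shifts and turns the commanded pose from where the row before left it, along the tool's axes as they then stand; what a row does not reach is not made up. A row lasts 1/8 s, in which the tool goes at most 62.5 mm and 10.7 degrees, less where a joint would pass 70% of its speed; a pose out of reach is approached as far as the arm can. A call with a number of a shift or a turn outside -1 to 1 is refused whole. A call with a gripper value outside its range is refused whole. "grip" is the opening, from 0 (shut) to 1 (fully open), set as the call begins (left out, the last holds). The fingers move at their own pace and stop on an object; "squeeze" is the grip in N (left out, the last holds). Time passes only in rows, so rows that do not move let the fingers close. It gives the time, the measured TCP pose, the force, the opening and the grip force at its end, in the units of the state.
- env.read_state(): the state, without advancing time (a new reading comes with each control period).
- env.read_camera(name): name is "scene" or "top"; returns the picture (480x640x3 uint8, red, green, blue); there is no depth.
- env.get_calibration(name): a dict with "mtx" (3x3 intrinsics, pixels), "R" (3x3) and "t" (3): a world point X has camera coordinates R X + t. Camera axes: x right, y down, z forward; pixel columns grow to the right and rows downward; lengths in m; the calibration is good to about 2 mm. A picture is of the moment at which its call begins. get_calibration takes no time and is no camera call.
- env.job_done(): hands the job in; it is judged then, once.
The state is a dict: "time_s": time; "joint_pos": joint angles; "qvel": joint speeds; "tau": joint torques, N m; "tool_pos": TCP position; "eef_rot": TCP orientation; "wrist_force": force on the tool from outside, world axes, zero at the start; "ft_torque": the same for the moment, N m; "width": finger opening in m; "finger_force": force on a finger pad.
Only numpy, scipy, OpenCV 4.12 (cv2) and the standard library are available. Lean on these libraries where they do the work, as an engineer would, in place of code of your own. Each camera call takes 0.05 s, during which the arm holds its last target. There are 200 camera calls.

## Task

Start the pin finisher for the next batch. With a fingertip against one side of its bar handle, push the speed selector clockwise, click by click, to step six (the red off stop is zero) without going past it, and only then press the power rocker over to on at its green end. Do not pinch the selector, and leave everything else on the bench where it stands.

Things in the scene. Friction and masses are not known exactly. Their poses are not given: they have to be found in the camera images.
- finisher: magnetic pin finisher, fixed: grey chassis 240 (x) by 360 mm (y). Origin: centre of its underside, on the bench; x away from the worker's side, y to its left. Left: clear barrel with lid, 192 mm across its plate, centre y = +75 mm, 178 mm high over all. Right (y -180 to -30 mm): console, its top sloping up by 0.262 rad from 50 mm height at x = -120 mm to 101 mm at x = +70 mm, with selector (upper) and rocker (lower)
- dial_centre (a point): point where the selector's turning axis meets the face of the sloped panel. Frame of the panel: x up the slope, y left, z out of the panel along the axis. Ten marks at 43 mm radius: step 0 (off) a red dot 135 degrees from x towards y (lower left), then growing black dots every 30 degrees clockwise seen from above; 3, 6 and 9 have an outer bar too. Step 6 lies 45 degrees right of x
- pointer (a point): pointing end (white line) of the selector's black bar handle, on the bar's centre line 34 mm from the axis, 22 mm above the panel face. Frame of the selector: x from the axis along the bar to this end, z along the axis. Bar: 9 to 35 mm above the panel face, 15 mm thick over both sides, from 26 mm behind the axis to 34 mm ahead; round skirt below it: radius 26 mm, 9 mm high
- selector (a joint): selector angle, rad: 0 at the off stop (step 0), growing clockwise seen from above, 0.5236 (30 degrees) a step, step 9 at 4.712. Starts at step 0 to 3. A detent pulls it into the nearest step (0.06 N m at most, a quarter of the way to the next: 3 N at 20 mm from the axis; none half way); pushed past half way between steps it snaps on into the next, running ahead of the finger
- selector_left: left side plate of the bar handle (left when looking from the axis to the pointing end), 54 by 23 mm. Pushing on it, ahead of the axis, turns the selector clockwise. Origin on the axis at the panel face, same frame as the pointer's
- selector_right: right side plate of the bar handle, like the left one. Pressing on both side plates at the same time (over 1 N on each) counts as pinching
- rocker_pivot (a point): pivot of the black power rocker, 8.5 mm above the panel face, 101 mm down the slope from the dial centre. Frame of the panel, as the dial centre's. The rocker is a paddle 46 mm long (x) by 30 mm wide, 12 mm thick, centred on the pivot, in a bezel 5 mm high
- rocker_on_end (a point): middle of the green patch on the upper end of the rocker's top face, 15 mm up the slope from the pivot: press here, towards the panel. Its frame tips with the rocker
- rocker (a joint): tilt of the rocker in rad: 0 off (lower, red end down, green end up), 0.40 on (green end down). It is over-centre: needs about 3 N at the green patch, which travels 6 mm, and stays in either position
- pliers: pliers with red handles, 155 mm long, lying left of the finisher; bystander
- mandrel: tapered steel ring mandrel, 280 mm long, lying left of the finisher; bystander
- bangle: plain silver bangle, 68 mm across, 8 mm high, right of the console; bystander
- brush: brush with a wooden handle, lying right of the console; bystander
- jar: glass jar with a green cap, 60 mm across, 85 mm high, right of the console; bystander
- tin: blue tin, 72 mm across, 55 mm high, right of the console; bystander
- bowl: small steel bowl, 100 mm across, 45 mm high, left of the finisher; bystander

How it is judged:
By the outcome, as a careful person would: the job done as asked, in the order asked, and still so for the second after the job is handed in, with the robot touching nothing.
It also fails if it takes over 58 s, if anything falls off the work surface, if the arm or the gripper's body presses on something with over 40 N, if the wrist force passes 120 N, or if a joint passes its speed limit or range.

## Working session

There is one attempt and no reset: what is moved stays moved. The work goes in short steps, Python scripts to look and compute and a tool call to move; the robot and the scene stay as the last step left them, time stands still between calls to the robot, and variables do not carry over. Pictures are saved under pics/ and viewed, at most 10 in all, crops included, and the job is handed in when it is done.

Besides the shell and the picture viewer there is one more tool, called by a JSON object that holds its "op" and its "data". jog_arm: Moves the arm, as the interface text tells. Its arguments: {"type":"object","properties":{"targets":{"type":"array","items":{"type":"object","properties":{"x":{"type":"number"},"y":{"type":"number"},"z":{"type":"number"},"ax":{"type":"number"},"ay":{"type":"number"},"az":{"type":"number"}}}},"grip":{"type":"number"},"squeeze":{"type":"number"}},"required":["targets"]}

```bash
mkdir -p pics; python3 - <<'E'
from rig import env
import cv2
for n in("scene","top"):
    cv2.imwrite(f"pics/{n}0.png",env.read_camera(n)[:,:,::-1])
    c=env.get_calibration(n);print(n,c)
print(env.read_state())
E
```

```text
scene {'mtx': array([[619.72567786,   0.        , 314.94889477],
       [  0.        , 619.72567786, 245.07969697],
       [  0.        ,   0.        ,   1.        ]]), 'R': array([[ 0.89618538,  0.4430439 , -0.02374586],
       [ 0.22624344, -0.50237153, -0.83452786],
       [-0.38166173,  0.74251932, -0.55045379]]), 't': array([-0.58267138, -0.03364415,  1.68701173])}
top {'mtx': array([[569.14079458,   0.        , 312.20861755],
       [  0.        , 569.14079458, 245.61440488],
       [  0.        ,   0.        ,   1.        ]]), 'R': array([[ 0.00533884, -0.99957352,  0.02871015],
       [-0.99585538, -0.00792138, -0.09060528],
       [ 0.09079406, -0.02810743, -0.99547296]]), 't': array([0.0129092 , 0.61520169, 1.28186931])}
{'time_s': 0.1, 'joint_pos': array([-1.36942326e+00,  1.31094432e-01,  1.48920717e+00, -4.99914877e-06,
        1.52298472e+00, -8.53998032e-02]), 'qvel': array([ 0.00093511, -0.00235192, -0.00408227, -0.00028898,  0.00157955,
        0.00144735]), 'tau': array([ 1.77614515e-03, -5.61341000e+01, -4.93096054e+01,  7.70889851e-02,
        2.91563821e-02, -6.76446325e-05]), 'tool_pos': array([ 0.169629  , -0.57497316,  0.21766689]), 'eef_rot': array([-3.10767965e+00, -4.48678604e-01,  1.61925191e-04]), 'wrist_force': array([ 0.39040842,  0.04204465, -1.10626364]), 'ft_torque': array([ 0.00469544, -0.01349293, -0.04447426]), 'finger_force': 0.0, 'width': 0.09304343967826495}
```

View pics/scene0.png

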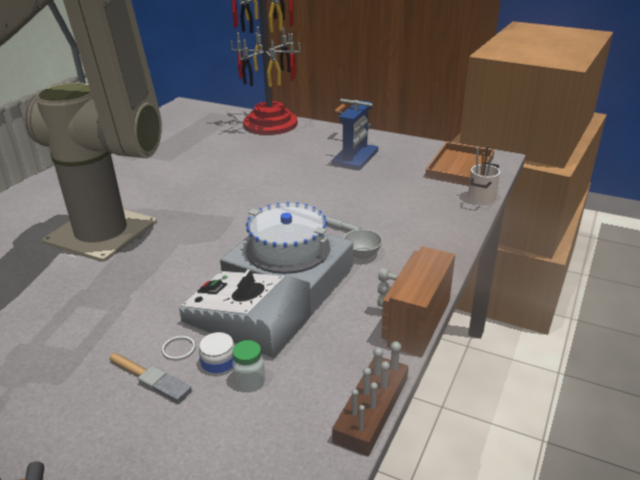

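View pics/top0.png

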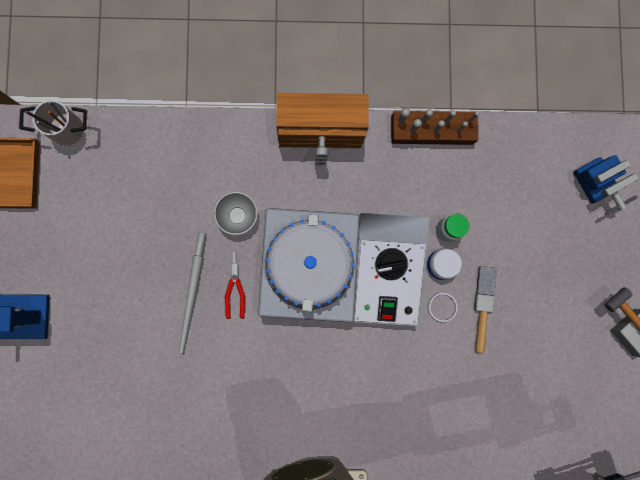

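The scene view shows the finisher in the middle (console around 235,295). The top view shows the dial at about (391,264), its pointer at lower left, and the rocker at about (388,309). I'll zoom in on both.

```bash
python3 - <<'E'
import cv2
a=cv2.imread("pics/top0.png")[205:335,345:440];b=cv2.imread("pics/scene0.png")[255:350,170:320]
cv2.imwrite("pics/ct.png",cv2.resize(a,None,fx=4.6,fy=4.6,interpolation=cv2.INTER_CUBIC))
cv2.imwrite("pics/cs.png",cv2.resize(b,None,fx=5,fy=5,interpolation=cv2.INTER_CUBIC))
E
```

```text
(no output)
```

View pics/ct.png

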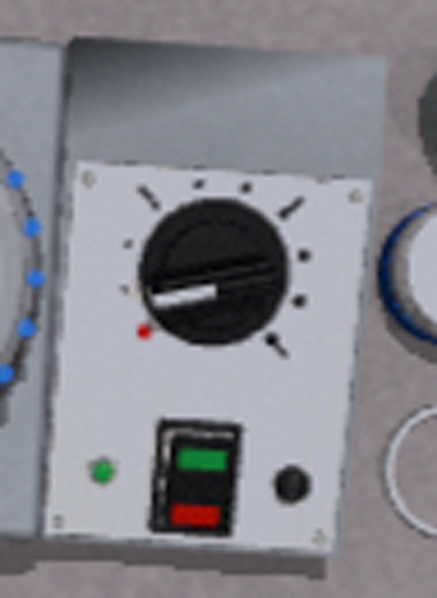

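View pics/cs.png

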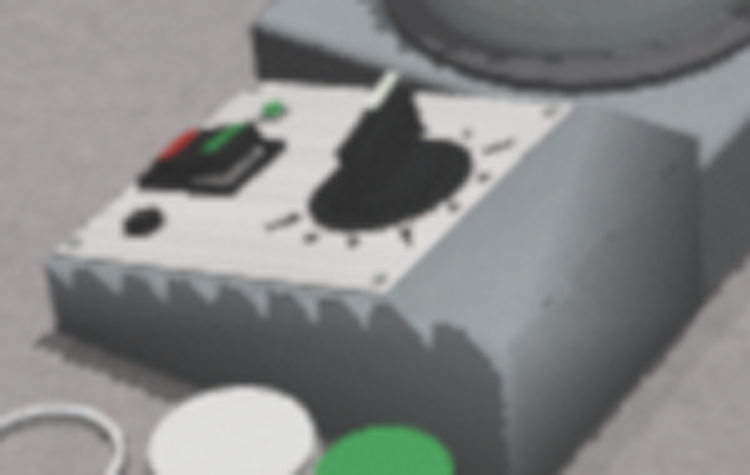

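The pointer sits at about step 1: it points left and slightly down, with its white end at crop (152,298). Next I fit the panel pose from the marks in both views, with the height left free.

```bash
cat > geo.py <<'E'
import numpy as np
from rig import env
from scipy.spatial.transform import Rotation as Ro
from scipy.optimize import least_squares
C={n:env.get_calibration(n) for n in("scene","top")}
def proj(n,X):
    c=C[n];p=(c["R"]@np.atleast_2d(X).T).T+c["t"];q=(c["mtx"]@p.T).T
    return q[:,:2]/q[:,2:]
def mark(k,r=.043):
    a=np.radians(135-30*k);return [r*np.cos(a),r*np.sin(a),0]
def Rp(yaw):return Ro.from_euler("zy",[yaw,-.262]).as_matrix()
def bar(k,h=.022,r=.034):
    a=np.radians(135-30*k);return np.array([r*np.cos(a),r*np.sin(a),h])
E
cat > fit.py <<'E'
from geo import *
T={0:(144,331),2:(128,244),4:(199,184),5:(246,188),7:(305,256),8:(300,301),6:(285,214),3:(153,204),9:(271,340)}
S={8:(311,239),7:(353,242),5:(453,208),4:(484,177),2:(467,133),9:(292,218)}
def pix(n,p):return ((np.array(p)+.5)/(4.6 if n=="top" else 5)-.5)+((345,205) if n=="top" else (170,255))
rows=[("top",mark(k),pix("top",p)) for k,p in T.items()]+[("scene",mark(k),pix("scene",p)) for k,p in S.items()]
def f(v,rows=rows):
    return np.concatenate([(proj(n,Rp(v[3])@m+v[:3])[0]-p) for n,m,p in rows])
for sel in(rows,rows[:9],rows[9:]):
    s=least_squares(f,[.5,-.1,.08,0],args=(sel,),loss="soft_l1");print(s.x.round(4),np.abs(f(s.x,sel)).round(1).reshape(-1,2).tolist() if sel is rows else s.cost)
    if sel is rows:v=s.x
np.save("v.npy",v);R=Rp(v[3])
print("fin frame: dial height -> x along", (v[2]-.050)/np.tan(.262)-.12)
g=R@np.array([-.101+.015*np.cos(.2)-.006*np.sin(.2),0,.0085+.006+.015*np.sin(.2)])+v[:3]
for n,o in(("top",(202,460)),("scene",(224,136))):print(n,proj(n,g),pix(n,o))
for n,o in(("top",(152,298)),("scene",(392,78))):
    print(n,pix(n,o),[proj(n,R@bar(k,.035)+v[:3])[0].round(1).tolist() for k in(0,1,2)])
E
python3 fit.py
```

```text
[ 0.5708 -0.1545  0.0904 -0.0624] [[0.1, 0.2], [0.3, 0.1], [0.1, 0.2], [0.0, 0.0], [0.5, 0.2], [0.5, 0.0], [0.3, 0.0], [0.8, 0.2], [0.1, 0.3], [0.2, 0.2], [0.0, 0.1], [0.1, 0.2], [0.4, 0.0], [0.3, 0.1], [0.2, 0.2]]
[ 0.5691 -0.1507  0.1128 -0.0601] 0.25824273740581294
[ 0.5764 -0.1621  0.0976 -0.0691] 0.09283698579366151
fin frame: dial height -> x along 0.030667296485286405
top [[388.48814104 304.4659728 ]] [388.52173913 304.60869565]
scene [[214.1708448 281.7453174]] [214.4 281.8]
top [377.65217391 269.39130435] [[381.5, 277.3], [378.1, 270.1], [378.9, 262.0]]
scene [248.  270.2] [[240.4, 270.7], [248.3, 268.9], [254.7, 269.4]]
```

```bash
cat >> geo.py <<'E'
import os
def pose(px,py,h,psi):
    """panel coords (m), tool y direction psi (deg) in the panel; tool z into the panel"""
    v=np.load("v.npy");R=Rp(v[3]);a=np.radians(psi)
    y=np.array([np.cos(a),np.sin(a),0]);z=np.array([0,0,-1.])
    return v[:3]+R@[px,py,h],Ro.from_matrix(R@np.c_[np.cross(y,z),y,z])
def finger(phi,d,h=.014,r=.024):
    a=np.radians(phi);u=np.array([np.cos(a),np.sin(a)]);n=np.array([-u[1],u[0]])
    return pose(*(r*u+d*n),h,phi-90)
def where():
    s=env.read_state();v=np.load("v.npy");R=Rp(v[3])
    p=R.T@(s["tool_pos"]-v[:3]);m=R.T@Ro.from_rotvec(s["eef_rot"]).as_matrix()
    print("t",s["time_s"],"panel",(p*1e3).round(1),"psi",np.degrees(np.arctan2(m[1,1],m[0,1])).round(1),"tz",m[:,2].round(3),"F",s["wrist_force"].round(1),"w",s["width"])
def rows(P,Rt,N):
    s=env.read_state();p=s["tool_pos"];R=Ro.from_rotvec(s["eef_rot"])
    rv=(R.inv()*Rt).as_rotvec()
    for i in range(N):
        dp=R.inv().apply((P-s["tool_pos"])/N)/.04
        print("shift",dp.round(3),"turn",(rv/N/.1).round(3));R=R*Ro.from_rotvec(rv/N)
E
python3 - <<'E'
from geo import *
where()
P,Rt=finger(105,.031,.09);print(P)
rows(P,Rt,16)
E
```

```text
t 0.1 panel [-327.6 -441.7  226.8] psi -70.6 tz [-0.259 -0.015 -0.966] F [ 0.4  0.  -1.1] w 0.09304343967826495
[ 0.51353192 -0.13715377  0.16823046]
shift [ 0.709 -0.504  0.078] turn [-0.155  0.092 -0.922]
shift [ 0.752 -0.438  0.078] turn [-0.155  0.092 -0.922]
shift [ 0.788 -0.368  0.078] turn [-0.155  0.092 -0.922]
shift [ 0.818 -0.295  0.081] turn [-0.155  0.092 -0.922]
shift [ 0.841 -0.22   0.084] turn [-0.155  0.092 -0.922]
shift [ 0.857 -0.143  0.089] turn [-0.155  0.092 -0.922]
shift [ 0.866 -0.065  0.096] turn [-0.155  0.092 -0.922]
shift [0.867 0.013 0.103] turn [-0.155  0.092 -0.922]
shift [0.861 0.091 0.112] turn [-0.155  0.092 -0.922]
shift [0.848 0.168 0.122] turn [-0.155  0.092 -0.922]
shift [0.828 0.244 0.133] turn [-0.155  0.092 -0.922]
shift [0.801 0.317 0.145] turn [-0.155  0.092 -0.922]
shift [0.767 0.387 0.157] turn [-0.155  0.092 -0.922]
shift [0.727 0.453 0.171] turn [-0.155  0.092 -0.922]
shift [0.681 0.515 0.185] turn [-0.155  0.092 -0.922]
shift [0.629 0.572 0.199] turn [-0.155  0.092 -0.922]
```

{"op": "jog_arm", "data": {"targets": [{"x": 0.71, "y": -0.5, "z": 0.06, "ax": -0.155, "ay": 0.09, "az": -0.92}, {"x": 0.75, "y": -0.44, "z": 0.06, "ax": -0.155, "ay": 0.09, "az": -0.92}, {"x": 0.79, "y": -0.37, "z": 0.06, "ax": -0.155, "ay": 0.09, "az": -0.92}, {"x": 0.82, "y": -0.3, "z": 0.06, "ax": -0.155, "ay": 0.09, "az": -0.92}, {"x": 0.84, "y": -0.22, "z": 0.06, "ax": -0.155, "ay": 0.09, "az": -0.92}], "grip": 0, "squeeze": 10}}

```text
time_s: 0.72
tool_pos: [0.2776, -0.4372, 0.2063]
eef_rot: [2.858, 1.125, 0.085]
wrist_force: [0.1, -0.4, 0.7]
width: 0.0477
finger_force: 0.0
```

{"op": "jog_arm", "data": {"targets": [{"x": 0.86, "y": -0.14, "z": 0.06, "ax": -0.155, "ay": 0.09, "az": -0.92}, {"x": 0.87, "y": -0.07, "z": 0.06, "ax": -0.155, "ay": 0.09, "az": -0.92}, {"x": 0.87, "y": 0.01, "z": 0.08, "ax": -0.155, "ay": 0.09, "az": -0.92}, {"x": 0.86, "y": 0.09, "z": 0.1, "ax": -0.155, "ay": 0.09, "az": -0.92}, {"x": 0.85, "y": 0.17, "z": 0.1, "ax": -0.155, "ay": 0.09, "az": -0.92}]}}

```text
time_s: 1.35
tool_pos: [0.3847, -0.2999, 0.1954]
eef_rot: [2.467, 1.71, 0.162]
wrist_force: [1.2, -0.3, 0.5]
width: 0.0012
finger_force: 0.0
```

```bash
python3 - <<'E'
from geo import *
where()
P,Rt=finger(105,.031,.07);rows(P,Rt,7)
E
```

```text
t 1.35 panel [-143.2 -154.6  149.6] psi -16.8 tz [-0.093 -0.056 -0.994] F [ 1.2 -0.3  0.5] w 0.0011926652923972543
shift [0.71  0.211 0.213] turn [-0.133  0.082 -0.787]
shift [0.69  0.263 0.222] turn [-0.133  0.082 -0.787]
shift [0.665 0.314 0.232] turn [-0.133  0.082 -0.787]
shift [0.636 0.362 0.242] turn [-0.133  0.082 -0.787]
shift [0.604 0.407 0.252] turn [-0.133  0.082 -0.787]
shift [0.568 0.45  0.262] turn [-0.133  0.082 -0.787]
shift [0.529 0.49  0.273] turn [-0.133  0.082 -0.787]
```

{"op": "jog_arm", "data": {"targets": [{"x": 0.71, "y": 0.21, "z": 0.15, "ax": -0.13, "ay": 0.08, "az": -0.78}, {"x": 0.69, "y": 0.26, "z": 0.15, "ax": -0.13, "ay": 0.08, "az": -0.78}, {"x": 0.66, "y": 0.31, "z": 0.15, "ax": -0.13, "ay": 0.08, "az": -0.78}, {"x": 0.64, "y": 0.36, "z": 0.15, "ax": -0.13, "ay": 0.08, "az": -0.78}, {"x": 0.6, "y": 0.41, "z": 0.15, "ax": -0.13, "ay": 0.08, "az": -0.78}]}}

```text
time_s: 1.98
tool_pos: [0.4772, -0.1837, 0.1781]
eef_rot: [2.049, 2.122, 0.22]
wrist_force: [-0.5, 0.1, 0.0]
width: 0.0006
finger_force: 0.0
```

{"op": "jog_arm", "data": {"targets": [{"x": 0.4, "y": 0.35, "z": 0.15, "ax": -0.13, "ay": 0.08, "az": -0.7}, {}, {}]}}

```text
invalid input at $.targets[1]: expected keys x, y, z, ax, ay, az
```

```bash
python3 - <<'E'
from geo import *
where()
P,Rt=finger(105,.031,.055);rows(P,Rt,3)
E
```

```text
t 1.975 panel [-65.7 -33.4 108.9] psi 5.7 tz [-0.025 -0.022 -0.999] F [-0.5  0.1  0. ] w 0.0006218965733274344
shift [0.386 0.298 0.434] turn [-0.096  0.058 -0.538]
shift [0.367 0.314 0.439] turn [-0.096  0.058 -0.538]
shift [0.347 0.329 0.444] turn [-0.096  0.058 -0.538]
```

{"op": "jog_arm", "data": {"targets": [{"x": 0.38, "y": 0.3, "z": 0.43, "ax": -0.09, "ay": 0.05, "az": -0.5}, {"x": 0.36, "y": 0.31, "z": 0.43, "ax": -0.09, "ay": 0.05, "az": -0.5}, {"x": 0.28, "y": 0.28, "z": 0.4, "ax": -0.09, "ay": 0.05, "az": -0.45}, {"x": 0, "y": 0, "z": 0, "ax": 0, "ay": 0, "az": 0}]}}

```text
time_s: 2.48
tool_pos: [0.5196, -0.1408, 0.135]
eef_rot: [1.878, 2.253, 0.241]
wrist_force: [-0.2, -1.0, -0.6]
width: 0.0004
finger_force: 0.0
```

```bash
python3 - <<'E'
from geo import *
import cv2
where()
P,Rt=finger(105,.031,.03);rows(P,Rt,1)
P,Rt=finger(105,.031,.014);rows(P,Rt,1)
for n,(x,y) in(("top",(340,200)),("scene",(170,230))):
    a=env.read_camera(n)[y:y+130,x:x+160,::-1]
    cv2.imwrite(f"pics/h_{n}.png",a)
a=np.hstack([cv2.imread(f"pics/h_{n}.png") for n in("top","scene")])
cv2.imwrite("pics/h.png",cv2.resize(a,None,fx=2.5,fy=2.5,interpolation=2))
E
```

```text
t 2.475 panel [-38.6  11.4  56.3] psi 14.0 tz [-0.004 -0.002 -1.   ] F [-0.2 -1.  -0.6] w 0.00041369486165275255
shift [0.077 0.086 0.658] turn [-0.045  0.01  -0.181]
shift [0.078 0.088 1.058] turn [-0.045  0.01  -0.181]
```

View pics/h.png

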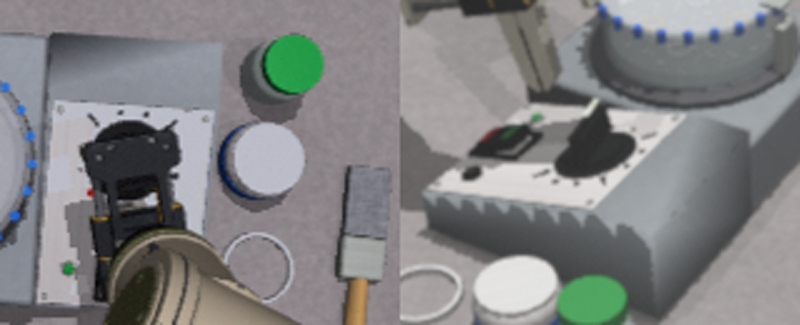

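The picture shows the shut fingers hovering with their tip at about (540,90) in the scene half, on the near-left side of the bar and clear of it. I'll descend in two steps.

{"op": "jog_arm", "data": {"targets": [{"x": 0.04, "y": 0.04, "z": 0.35, "ax": -0.04, "ay": 0.01, "az": -0.18}, {"x": 0.04, "y": 0.04, "z": 0.3, "ax": 0, "ay": 0, "az": 0}, {"x": 0, "y": 0, "z": 0.2, "ax": 0, "ay": 0, "az": 0}, {"x": 0, "y": 0, "z": 0.1, "ax": 0, "ay": 0, "az": 0}, {"x": 0, "y": 0, "z": 0, "ax": 0, "ay": 0, "az": 0}]}}

```text
time_s: 3.2
tool_pos: [0.5327, -0.1382, 0.1004]
eef_rot: [1.854, 2.264, 0.244]
wrist_force: [0.8, 0.6, -0.2]
width: 0.0007
finger_force: 0.0
```

```bash
python3 - <<'E'
from geo import *
where()
P,Rt=finger(105,.025,.014);rows(P,Rt,1)
E
```

```text
t 3.2 panel [-35.2  14.1  19.5] psi 14.9 tz [ 0.002 -0.001 -1.   ] F [ 0.8  0.6 -0.2] w 0.0006740848957851747
shift [0.031 0.132 0.137] turn [ 0.015  0.019 -0.01 ]
```

{"op": "jog_arm", "data": {"targets": [{"x": 0.03, "y": 0, "z": 0.11, "ax": 0, "ay": 0, "az": 0}, {"x": 0, "y": 0.06, "z": 0, "ax": 0, "ay": 0, "az": 0}, {"x": 0, "y": 0.06, "z": 0, "ax": 0, "ay": 0, "az": 0}, {"x": 0, "y": 0, "z": 0, "ax": 0, "ay": 0, "az": 0}]}}

```text
time_s: 3.7
tool_pos: [0.5388, -0.1362, 0.0981]
eef_rot: [1.853, 2.263, 0.245]
wrist_force: [0.4, 0.3, 0.7]
width: 0.0008
finger_force: 0.0
```

```bash
python3 - <<'E'
from geo import *
where()
E
```

```text
t 3.7 panel [-30.   16.5  15.7] psi 15.0 tz [ 0.003 -0.002 -1.   ] F [0.4 0.3 0.7] w 0.0007598660515495989
```

{"op": "jog_arm", "data": {"targets": [{"x": 0, "y": 0.05, "z": 0, "ax": 0, "ay": 0, "az": 0}, {"x": 0, "y": 0, "z": 0, "ax": 0, "ay": 0, "az": 0}]}}

```text
time_s: 3.95
tool_pos: [0.5404, -0.1358, 0.0984]
eef_rot: [1.854, 2.263, 0.245]
wrist_force: [0.8, 0.2, 1.0]
width: 0.0003
finger_force: 0.0
```

{"op": "jog_arm", "data": {"targets": [{"x": 0, "y": 0.05, "z": 0, "ax": 0, "ay": 0, "az": 0}, {"x": 0, "y": 0, "z": 0, "ax": 0, "ay": 0, "az": 0}]}}

```text
time_s: 4.2
tool_pos: [0.5417, -0.1352, 0.0984]
eef_rot: [1.854, 2.264, 0.244]
wrist_force: [-2.4, 0.4, 0.6]
width: 0.0006
finger_force: 1.4
```

```bash
python3 - <<'E'
from geo import *
import cv2
where()
a=env.read_camera("scene")[240:330,170:290,::-1]
cv2.imwrite("pics/i.png",cv2.resize(a,None,fx=6,fy=6,interpolation=2))
E
```

```text
t 4.2 panel [-27.1  17.7  15.3] psi 15.0 tz [ 0.002 -0.001 -1.   ] F [-2.4  0.4  0.6] w 0.0005656825771150874
```

View pics/i.png

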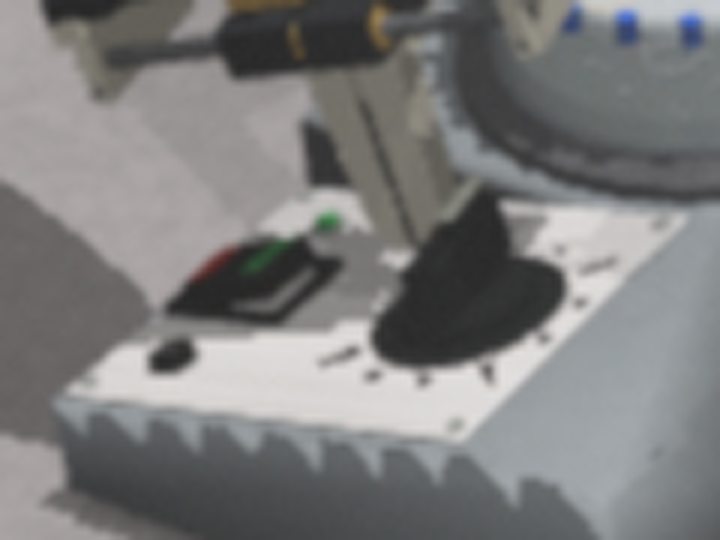

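The finger is touching the bar's left side at about (415,240), with about 2.4 N of contact. I'll start the arc now, with the tool turning along with the bar.

{"op": "jog_arm", "data": {"targets": [{"x": 0.042, "y": 0.05, "z": 0, "ax": 0, "ay": 0, "az": 0.8}, {"x": 0.042, "y": 0.05, "z": 0, "ax": 0, "ay": 0, "az": 0.8}, {"x": 0.042, "y": 0.05, "z": 0, "ax": 0, "ay": 0, "az": 0.8}, {"x": 0.042, "y": 0.05, "z": 0, "ax": 0, "ay": 0, "az": 0.8}, {"x": 0, "y": 0, "z": 0, "ax": 0, "ay": 0, "az": 0}]}}

```text
time_s: 4.88
tool_pos: [0.5497, -0.1281, 0.1009]
eef_rot: [2.208, 1.956, 0.293]
wrist_force: [0.2, 0.4, -0.3]
width: 0.0005
finger_force: 0.0
```

```bash
cat >> geo.py <<'E'
def arc(phi0=None):
    s=env.read_state();v=np.load("v.npy");R=Rp(v[3]);p=(R.T@(s["tool_pos"]-v[:3]))*1e3
    m=R.T@Ro.from_rotvec(s["eef_rot"]).as_matrix();phi=np.arctan2(m[1,1],m[0,1])+np.pi/2
    u=np.array([np.cos(phi),np.sin(phi)]);n=np.array([-u[1],u[0]])
    print("phi",np.degrees(phi).round(1),"r",(p[:2]@u).round(1),"d",(p[:2]@n).round(1),"h",p[2].round(1),"tz",m[:2,2].round(3),"push F",((R.T@s["wrist_force"])[:2]@n).round(1))
E
python3 -c "
from geo import *
arc();where()"
```

```text
phi 86.7 r 24.1 d 20.7 h 15.6 tz [ 0.004 -0.002] push F -0.0
t 4.875 panel [-19.2  25.3  15.6] psi -3.3 tz [ 0.004 -0.002 -1.   ] F [ 0.2  0.4 -0.3] w 0.0004978202509043565
```

{"op": "jog_arm", "data": {"targets": [{"x": 0.05, "y": 0.061, "z": 0, "ax": 0, "ay": 0, "az": 1}, {"x": 0.05, "y": 0.061, "z": 0, "ax": 0, "ay": 0, "az": 1}, {"x": 0.05, "y": 0.061, "z": 0, "ax": 0, "ay": 0, "az": 1}, {"x": 0.05, "y": 0.061, "z": 0, "ax": 0, "ay": 0, "az": 1}, {"x": 0.05, "y": 0.061, "z": 0, "ax": 0, "ay": 0, "az": 1}]}}

```text
time_s: 5.5
tool_pos: [0.5633, -0.1225, 0.1043]
eef_rot: [2.668, 1.369, 0.354]
wrist_force: [-0.4, 0.6, -0.2]
width: 0.0006
finger_force: 0.0
```

```bash
python3 -c "
from geo import *
arc()"
```

```text
phi 57.9 r 23.9 d 21.6 h 15.4 tz [ 0.003 -0.002] push F 0.7
```

{"op": "jog_arm", "data": {"targets": [{"x": 0.05, "y": 0.063, "z": 0, "ax": 0, "ay": 0, "az": 1}, {"x": 0.05, "y": 0.063, "z": 0, "ax": 0, "ay": 0, "az": 1}, {"x": 0.05, "y": 0.063, "z": 0, "ax": 0, "ay": 0, "az": 1}, {"x": 0.05, "y": 0.063, "z": 0, "ax": 0, "ay": 0, "az": 1}, {"x": 0.05, "y": 0.063, "z": 0, "ax": 0, "ay": 0, "az": 1}]}}

```text
time_s: 6.12
tool_pos: [0.5785, -0.1247, 0.1085]
eef_rot: [2.98, 0.679, 0.396]
wrist_force: [-0.4, -0.8, 0.5]
width: 0.0002
finger_force: 0.0
```

```bash
python3 - <<'E'
from geo import *
import cv2
arc()
v=np.load("v.npy");R=Rp(v[3])
a=np.hstack([env.read_camera("scene")[240:330,170:290,::-1],env.read_camera("top")[225:315,345:440,::-1]])
cv2.imwrite("pics/j.png",cv2.resize(a,None,fx=3.6,fy=3.6,interpolation=2))
print([(k,proj("scene",R@bar(k,.035)+v[:3])[0].round(0)) for k in(3,4,5,6)])
E
```

```text
phi 29.3 r 23.9 d 21.6 h 15.4 tz [ 0.002 -0.001] push F -0.7
[(3, array([258., 272.])), (4, array([257., 276.])), (5, array([252., 281.])), (6, array([245., 285.]))]
```

View pics/j.png

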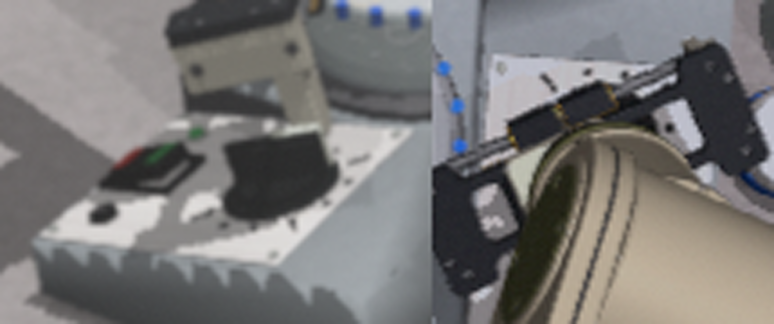

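{"op": "jog_arm", "data": {"targets": [{"x": 0.05, "y": 0.068, "z": 0, "ax": 0, "ay": 0, "az": 1}, {"x": 0.05, "y": 0.068, "z": 0, "ax": 0, "ay": 0, "az": 1}, {"x": 0.05, "y": 0.068, "z": 0, "ax": 0, "ay": 0, "az": 1}, {"x": 0.05, "y": 0.068, "z": 0, "ax": 0, "ay": 0, "az": 1}, {"x": 0.05, "y": 0.068, "z": 0, "ax": 0, "ay": 0, "az": 1}]}}

```text
time_s: 6.85
tool_pos: [0.591, -0.1354, 0.1119]
eef_rot: [-3.108, 0.078, -0.414]
wrist_force: [-0.5, -0.3, 0.1]
width: 0.0005
finger_force: 0.0
```

```bash
python3 - <<'E'
from geo import *
import cv2
arc()
v=np.load("v.npy");R=Rp(v[3])
s=(np.array([170,240]),6)
a=env.read_camera("scene")[240:330,170:290,::-1]
a=cv2.resize(a,None,fx=6,fy=6,interpolation=2);b=a.copy()
for k,c in((4,(0,0,255)),(5,(0,255,0)),(6,(255,0,0))):
    q=[((proj("scene",R@bar(k,.035,r)+v[:3])[0]-[170,240]+.5)*6).astype(int).tolist() for r in(-.026,.034)]
    cv2.line(b,q[0],q[1],c,1)
cv2.imwrite("pics/k.png",cv2.resize(np.vstack([a[60:480],b[60:480]]),None,fx=.7,fy=.7))
E
```

```text
phi 0.7 r 24.2 d 20.4 h 15.6 tz [ 0.003 -0.001] push F -0.3
```

View pics/k.png

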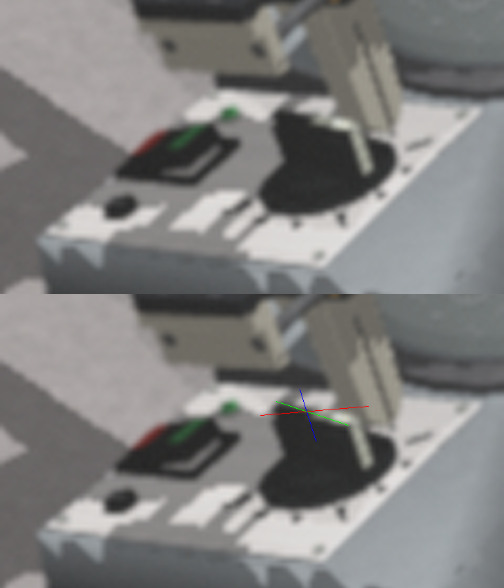

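The bar's top edge lies on the step 5 line (green), with its white end at about (360,155). The last click comes next, done slowly.

{"op": "jog_arm", "data": {"targets": [{"x": 0.044, "y": 0.056, "z": 0, "ax": 0, "ay": 0, "az": 0.9}, {"x": 0.044, "y": 0.056, "z": 0, "ax": 0, "ay": 0, "az": 0.9}, {"x": 0.044, "y": 0.056, "z": 0, "ax": 0, "ay": 0, "az": 0.9}, {"x": 0.044, "y": 0.056, "z": 0, "ax": 0, "ay": 0, "az": 0.9}, {"x": 0, "y": 0, "z": 0, "ax": 0, "ay": 0, "az": 0}]}}

```text
time_s: 7.52
tool_pos: [0.596, -0.1452, 0.1133]
eef_rot: [-3.0, 0.619, -0.4]
wrist_force: [-0.4, 3.1, 0.2]
width: 0.0007
finger_force: 1.3
```

```bash
python3 -c "
from geo import *
arc()"
```

```text
phi -19.7 r 24.1 d 20.6 h 15.5 tz [ 0.003 -0.001] push F 2.7
```

{"op": "jog_arm", "data": {"targets": [{"x": 0.015, "y": 0.019, "z": 0, "ax": 0, "ay": 0, "az": 0.3}, {"x": 0.015, "y": 0.019, "z": 0, "ax": 0, "ay": 0, "az": 0.3}, {"x": 0.015, "y": 0.019, "z": 0, "ax": 0, "ay": 0, "az": 0.3}, {"x": 0.015, "y": 0.019, "z": 0, "ax": 0, "ay": 0, "az": 0.3}, {"x": 0, "y": 0, "z": 0, "ax": 0, "ay": 0, "az": 0}]}}

```text
time_s: 8.15
tool_pos: [0.5969, -0.1496, 0.1137]
eef_rot: [-2.942, 0.801, -0.393]
wrist_force: [0.1, -0.1, 0.4]
width: 0.0006
finger_force: 0.0
```

```bash
python3 -c "
from geo import *
arc()"
```

```text
phi -26.9 r 24.5 d 20.1 h 15.7 tz [ 0.003 -0.002] push F -0.0
```

{"op": "jog_arm", "data": {"targets": [{"x": 0, "y": -0.15, "z": 0, "ax": 0, "ay": 0, "az": 0}, {"x": 0, "y": 0, "z": -0.5, "ax": 0, "ay": 0, "az": 0}, {"x": 0, "y": 0, "z": -0.8, "ax": 0, "ay": 0, "az": 0}, {"x": 0, "y": 0, "z": -0.5, "ax": 0, "ay": 0, "az": -0.5}, {"x": 0, "y": 0, "z": 0, "ax": 0, "ay": 0, "az": -1}]}}

```text
time_s: 8.78
tool_pos: [0.5823, -0.1442, 0.1868]
eef_rot: [-3.013, 0.576, -0.408]
wrist_force: [-0.1, -0.9, -0.1]
width: 0.0004
finger_force: 0.0
```

```bash
python3 - <<'E'
from geo import *
import cv2
where()
v=np.load("v.npy");R=Rp(v[3])
a=env.read_camera("scene")[240:330,170:290,::-1]
a=cv2.resize(a,None,fx=6,fy=6,interpolation=2);b=a.copy()
for k,c in((5,(0,255,0)),(6,(255,0,0)),(7,(0,0,255))):
    q=[((proj("scene",R@bar(k,.035,r)+v[:3])[0]-[170,240]+.5)*6).astype(int).tolist() for r in(-.026,.034)]
    cv2.line(b,q[0],q[1],c,1)
cv2.imwrite("pics/l.png",cv2.resize(np.vstack([a[60:480],b[60:480]]),None,fx=.7,fy=.7))
P,Rt=pose(-.082,0,.05,-60);rows(P,Rt,9)
E
```

```text
t 8.775 panel [35.4 12.5 90.2] psi -108.0 tz [ 0.007 -0.003 -1.   ] F [-0.1 -0.9 -0.1] w 0.00038583833649161647
shift [-0.298  0.132  0.107] turn [ 0.003 -0.006 -0.926]
shift [-0.309  0.104  0.107] turn [ 0.003 -0.006 -0.926]
shift [-0.317  0.075  0.107] turn [ 0.003 -0.006 -0.926]
shift [-0.323  0.046  0.107] turn [ 0.003 -0.006 -0.926]
shift [-0.326  0.016  0.107] turn [ 0.003 -0.006 -0.926]
shift [-0.326 -0.015  0.108] turn [ 0.003 -0.006 -0.926]
shift [-0.323 -0.045  0.108] turn [ 0.003 -0.006 -0.926]
shift [-0.317 -0.074  0.108] turn [ 0.003 -0.006 -0.926]
shift [-0.309 -0.103  0.108] turn [ 0.003 -0.006 -0.926]
```

View pics/l.png

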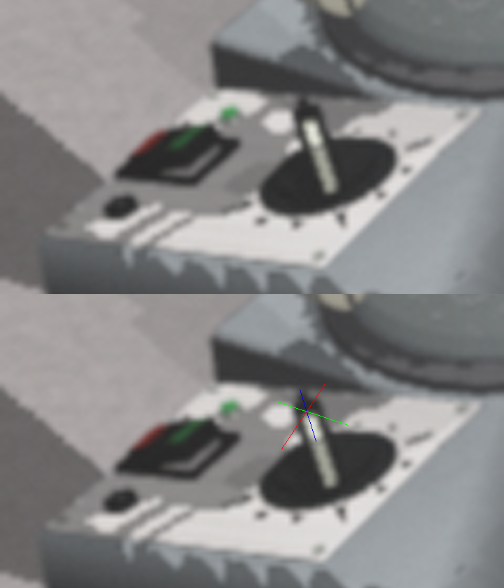

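The bar lies on the step 6 line (blue) and its white stripe points to the step 6 mark near (340,215). On to the rocker.

{"op": "jog_arm", "data": {"targets": [{"x": -0.3, "y": 0.13, "z": 0, "ax": 0, "ay": 0, "az": -0.92}, {"x": -0.31, "y": 0.1, "z": 0, "ax": 0, "ay": 0, "az": -0.92}, {"x": -0.32, "y": 0.075, "z": 0, "ax": 0, "ay": 0, "az": -0.92}, {"x": -0.32, "y": 0.045, "z": 0, "ax": 0, "ay": 0, "az": -0.92}, {"x": -0.33, "y": 0.015, "z": 0, "ax": 0, "ay": 0, "az": -0.92}]}}

```text
time_s: 9.45
tool_pos: [0.5175, -0.1457, 0.1664]
eef_rot: [3.1, 0.126, 0.412]
wrist_force: [0.6, 0.6, 0.4]
width: 0.0006
finger_force: 0.0
```

{"op": "jog_arm", "data": {"targets": [{"x": -0.33, "y": -0.015, "z": 0.2, "ax": 0, "ay": 0, "az": -0.92}, {"x": -0.32, "y": -0.045, "z": 0.2, "ax": 0, "ay": 0, "az": -0.92}, {"x": -0.32, "y": -0.075, "z": 0.2, "ax": 0, "ay": 0, "az": -0.92}, {"x": -0.31, "y": -0.1, "z": 0.2, "ax": 0, "ay": 0, "az": -0.92}, {"x": 0, "y": 0, "z": 0, "ax": 0, "ay": 0, "az": 0}]}}

```text
time_s: 10.07
tool_pos: [0.4748, -0.1474, 0.121]
eef_rot: [2.982, 0.675, 0.394]
wrist_force: [0.1, -0.3, -1.1]
width: 0.0003
finger_force: 0.0
```

```bash
python3 - <<'E'
from geo import *
where()
P,Rt=pose(-.083,0,.022,-60);rows(P,Rt,3)
E
```

```text
t 10.075 panel [-85.1   1.9  54.4] psi -60.9 tz [ 0.001 -0.001 -1.   ] F [ 0.1 -0.3 -1.1] w 0.0003299042644511868
shift [0.008 0.022 0.27 ] turn [ 0.004 -0.001 -0.053]
shift [0.007 0.022 0.27 ] turn [ 0.004 -0.001 -0.053]
shift [0.007 0.022 0.27 ] turn [ 0.004 -0.001 -0.053]
```

{"op": "jog_arm", "data": {"targets": [{"x": 0.01, "y": 0.02, "z": 0.27, "ax": 0, "ay": 0, "az": 0}, {"x": 0.01, "y": 0.02, "z": 0.27, "ax": 0, "ay": 0, "az": 0}, {"x": 0.01, "y": 0.02, "z": 0.2, "ax": 0, "ay": 0, "az": 0}, {"x": 0, "y": 0, "z": 0.08, "ax": 0, "ay": 0, "az": 0}, {"x": 0, "y": 0, "z": 0, "ax": 0, "ay": 0, "az": 0}]}}

```text
time_s: 10.7
tool_pos: [0.4863, -0.1495, 0.0908]
eef_rot: [2.98, 0.677, 0.395]
wrist_force: [0.8, -0.1, -0.2]
width: 0.0007
finger_force: 0.0
```

{"op": "jog_arm", "data": {"targets": [{"x": 0, "y": 0, "z": 0.06, "ax": 0, "ay": 0, "az": 0}, {"x": 0, "y": 0, "z": 0.06, "ax": 0, "ay": 0, "az": 0}, {"x": 0, "y": 0, "z": 0, "ax": 0, "ay": 0, "az": 0}]}}

```text
time_s: 11.08
tool_pos: [0.4876, -0.1497, 0.0864]
eef_rot: [2.98, 0.677, 0.396]
wrist_force: [-0.2, 1.0, 0.4]
width: 0.0003
finger_force: 0.0
```

```bash
python3 - <<'E'
from geo import *
where()
E
```

```text
t 11.075 panel [-81.5  -0.2  17.7] psi -60.8 tz [ 0.003 -0.002 -1.   ] F [-0.2  1.   0.4] w 0.00034777863376580115
```

{"op": "jog_arm", "data": {"targets": [{"x": 0, "y": 0, "z": 0.05, "ax": 0, "ay": 0, "az": 0}, {"x": 0, "y": 0, "z": 0.05, "ax": 0, "ay": 0, "az": 0}, {"x": 0, "y": 0, "z": 0, "ax": 0, "ay": 0, "az": 0}]}}

```text
time_s: 11.45
tool_pos: [0.489, -0.1498, 0.0828]
eef_rot: [2.979, 0.677, 0.396]
wrist_force: [0.9, -0.1, 1.4]
width: 0.0006
finger_force: 0.7
```

{"op": "jog_arm", "data": {"targets": [{"x": 0, "y": 0, "z": 0.05, "ax": 0, "ay": 0, "az": 0}, {"x": 0, "y": 0, "z": 0, "ax": 0, "ay": 0, "az": 0}]}}

```text
time_s: 11.7
tool_pos: [0.4888, -0.1495, 0.0801]
eef_rot: [2.98, 0.678, 0.395]
wrist_force: [-0.2, 0.2, -0.5]
width: 0.0006
finger_force: 0.0
```

```bash
python3 - <<'E'
from geo import *
where()
E
```

```text
t 11.7 panel [-82.   -0.   11.3] psi -60.8 tz [ 0.002 -0.001 -1.   ] F [-0.2  0.2 -0.5] w 0.0006022225287161319
```

{"op": "jog_arm", "data": {"targets": [{"x": 0, "y": 0, "z": -0.3, "ax": 0, "ay": 0, "az": 0}, {"x": 0, "y": 0, "z": -0.8, "ax": 0, "ay": 0, "az": 0}, {"x": 0, "y": 0, "z": -0.9, "ax": 0, "ay": 0, "az": 0}, {"x": 0, "y": 0, "z": -0.7, "ax": 0, "ay": 0, "az": 0}, {"x": 0, "y": 0, "z": 0, "ax": 0, "ay": 0, "az": 0}]}}

```text
time_s: 12.32
tool_pos: [0.4622, -0.1504, 0.1885]
eef_rot: [2.975, 0.676, 0.402]
wrist_force: [0.0, -0.2, 0.4]
width: 0.0004
finger_force: 0.0
```

```bash
python3 - <<'E'
from geo import *
import cv2
where()
a=env.read_camera("scene")[240:330,170:290,::-1]
cv2.imwrite("pics/m.png",cv2.resize(a,None,fx=6,fy=6,interpolation=2))
E
```

```text
t 12.325 panel [-79.6  -0.8 122.9] psi -60.8 tz [ 0.008 -0.004 -1.   ] F [ 0.  -0.2  0.4] w 0.0003631584355493244
```

View pics/m.png

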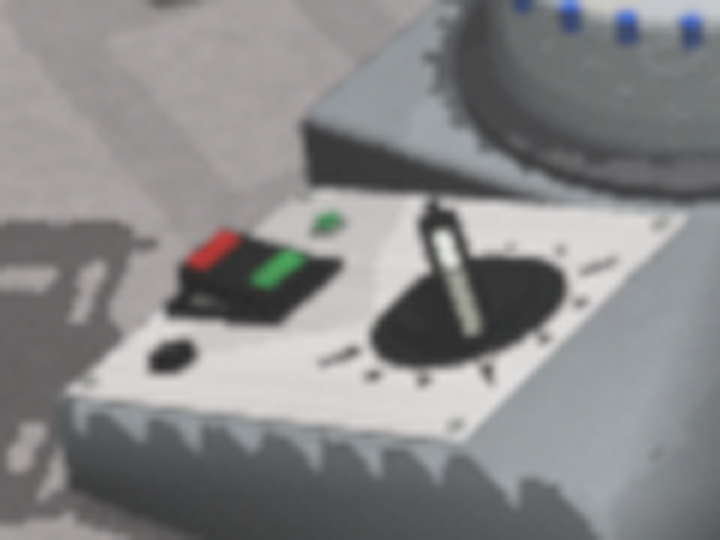

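The rocker has tipped over: its green end (278,268) is down and its red end (213,250) is up. The selector still points to step 6 (475,330), and the arm is clear of everything. I'll hand the job in.

```bash
python3 -c "
from rig import env
print(env.job_done())"
```

```text
the job is handed in; nothing more can be done
None
```

The selector was pushed click by click from step 1 to step 6 with a fingertip on one side. After that, the rocker was pressed to on, and the job was handed in at about 12 s with the arm clear of the finisher.

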